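Seat the long mug peg in the socket that is deep enough

TASK

Take the wooden peg out of its pink rest and press it gently down into whichever of the three sockets is deep enough for it, pushing the stiff cork disc in that socket ahead of it until it truly bottoms and the lower edge of its blue ring is level with the socket's top. If it bottoms with the ring still well above the top, that socket is the wrong one: do not force it, but draw the peg out and try another. Leave the peg standing fully home, let go, and leave the other things alone.

Things in the scene. Friction and masses are not known exactly. Their poses are not given: they have to be found in the camera images.
- peg: Loose round wooden peg, 20 mm diameter, 130 mm long, about 50 g, starting upright in the rest. Its foot is chamfered (4 mm high, 3 mm in). A dark blue ring, 5 mm high, is painted around it: the ring's lower edge is 48 mm above the foot. Origin at the centre of the foot, z along the peg to its top. In the rest, its foot is 10 mm above the worktop and 25 mm of it is in the hole.
- peg_tip (a point): Centre of the peg's foot, same as its origin.
- rest: Fixed pink block 60 x 60 mm, 35 mm high, with an upright hole 25 mm deep and 22 mm wide in which the peg stands loosely at the start. Origin at the centre of its underside.
- stand: Fixed wooden board 90 x 270 mm, 12 mm thick, the three sockets in a row on it. Origin under its centre. Every socket shows a cork face 24 to 34 mm down its bore. In two, cork is the floor (28 to 32 mm down): the peg bottoms with its ring 16 to 20 mm above the mouth. In the deep one the cork is a sliding disc, see the mouths.
- socket_1: One of three look-alike square beech sockets, 56 x 56 mm, 70 mm high, standing 85 mm apart in a row on a 12 mm board; fixed. Origin at the centre of its underside; the bore is upright on its z axis. Which of the three is the deep one is shuffled at every start.
- socket_2: One of three look-alike square beech sockets, 56 x 56 mm, 70 mm high, standing 85 mm apart in a row on a 12 mm board; fixed. Origin at the centre of its underside; the bore is upright on its z axis. Which of the three is the deep one is shuffled at every start.
- socket_3: One of three look-alike square beech sockets, 56 x 56 mm, 70 mm high, standing 85 mm apart in a row on a 12 mm board; fixed. Origin at the centre of its underside; the bore is upright on its z axis. Which of the three is the deep one is shuffled at every start.
- mouth_1 (a point): Centre of the bore's mouth in the top of socket_1, 82 mm above the worktop; 22 mm wide, 3 mm chamfer. In the deep socket about 5 N (4 to 8) slides the disc down, and it stays, until the foot bottoms 48 mm down. Floors lie on a springy pad (5 N per mm, springs back): a steady 12 to 15 N that no longer moves the peg means bottomed; over 25 N damages it.
- mouth_2 (a point): Centre of the bore's mouth in the top of socket_2, 82 mm above the worktop; 22 mm wide, 3 mm chamfer. In the deep socket about 5 N (4 to 8) slides the disc down, and it stays, until the foot bottoms 48 mm down. Floors lie on a springy pad (5 N per mm, springs back): a steady 12 to 15 N that no longer moves the peg means bottomed; over 25 N damages it.
- mouth_3 (a point): Centre of the bore's mouth in the top of socket_3, 82 mm above the worktop; 22 mm wide, 3 mm chamfer. In the deep socket about 5 N (4 to 8) slides the disc down, and it stays, until the foot bottoms 48 mm down. Floors lie on a springy pad (5 N per mm, springs back): a steady 12 to 15 N that no longer moves the peg means bottomed; over 25 N damages it.
- kettle: Bystander: pastel pink kettle, 170 mm wide and 192 mm high, handle and spout along its x axis reaching up to 136 mm from its middle. Origin at the centre of its underside.
- mug: Bystander: white mug, 84 mm wide, 95 mm high, handle on its +y side. Origin at the centre of its underside.
- jar: Bystander: glass jar with a cork top, 80 mm wide, 125 mm high. Origin at the centre of its underside.
- infuser: Bystander: steel tea infuser ball with a flat foot, 63 mm wide, 68 mm high. Origin at the centre of its underside.

How it is judged:
By the outcome, as a careful person would: the job done as asked, in the order asked, and still so for the second after the job is handed in, with the robot touching nothing.
It also fails if it takes over 72 s, if anything falls off the work surface, if the arm or the gripper's body presses on something with over 40 N, if the wrist force passes 120 N, or if a joint passes its speed limit or range.

ROBOT

A 6-joint arm with a two-finger parallel gripper is mounted at the origin on the work surface. World frame = base frame: x ahead of the robot, y to its left, z up, the work surface at z = 0. Lengths are in mm, angles in rad, forces in N, time in s.
With the tool pointing down it reaches from about 350 to 975 mm from the base axis. Payload 7.1 kg.
Tool frame: the origin (TCP) lies midway between the tips of the shut fingers; the grasp point (between the pads) lies 19 mm behind it (ctrl.grasp_offset is the distance from the TCP to the grasp point, in mm); z points along the fingers, y is the line along which they close (so a half turn about z gives the same grasp; the last joint's range is limited). The gripper opens to 88 mm and grips with 3 to 60 N. Pads are 20 mm wide; open, the fingers measure 115 mm over their backs; the gripper's body (75 mm by 178 mm) begins 61 mm behind the grasp point.
Start: joints at [-0.019, 0.423, 1.63, -0, 1.089, -0.019], TCP at [624.984, 0.026, 222.675] pointing down, gripper open.
Joint ranges: [-3, 3], [-0.9, 2.11], [0.09, 2.58], [-1.31, 4.45], [0.11, 2.69], [-2.54, 2.54]. Speed limits (rad/s): [2.39, 2.39, 3.01, 3.14, 3.14, 3.14].

INTERFACE

Orientations are given as a rotation vector (axis times angle).
In Python, from workcell import ctrl gives the robot as it stands. The module is installed in compiled form; this text tells all that it offers.
- The arm moves only by the tool servo_tool, never from a script. Its argument "rows" is a list of rows, each a list of 7 numbers: the turn, a rotation vector about the tool's x, y, z as a fraction of full scale, then the shift along the tool's x, y, z as a fraction of full scale, then the finger opening in mm, from 0 to 87.8. A call has 1 to 10 rows; each row is the pose to reach, as a shift and turn from the pose commanded when the call began, along the tool's axes at that moment; what a row does not reach only later rows make up. Full scale, the value 1, is 20 cm for a shift and 1.5 rad for a turn. A row lasts 1/8 s, in which the tool goes at most 62.5 mm and 10.7 degrees, less where a joint would pass 70% of its speed; a pose out of reach is approached as far as the arm can. A call with a number of a shift or a turn outside -1 to 1 is refused whole. A call with a gripper value outside its range is refused whole. The fingers move at their own pace and stop on an object; the grip force is fixed at half the most. Time passes only in rows, so rows that repeat a pose let the fingers close. It gives the time, the measured TCP pose, the force, the opening and the grip force at its end, in the units of the state.
- ctrl.get_obs(): the state, without advancing time (a new reading comes with each control period).
- ctrl.get_image(name): name is "scene" or "side" or "wrist"; returns (picture, depth): 384x512x3 uint8, red, green, blue; 384x512 float32, mm along the optical axis (not along the pixel's ray), 0 where there is no reading.
- ctrl.camera_info(name): a dict with "intrinsics" (3x3 intrinsics, pixels), "R" (3x3) and "t" (3): a world point X has camera coordinates R X + t. Camera axes: x right, y down, z forward; pixel columns grow to the right and rows downward; lengths in mm; the calibration is good to about 2 mm. The wrist camera is an equidistant fisheye: a pixel r from the principal point sees the ray r / f radians off the axis. A picture is of the moment at which its call begins: read the wrist's pose just before it. camera_info takes no time and is no camera call; for the wrist camera it gives the pose at the moment of the call.
- ctrl.close_job(): hands the job in; it is judged then, once.
The state is a dict: "t": time; "qpos": joint angles; "qvel": joint speeds; "joint_torque": joint torques, N m; "ee_pos": TCP position; "orientation": TCP orientation; "ft_force": force on the tool from outside, world axes, zero at the start; "moment": the same for the moment, N m; "width": finger opening in mm; "grasp_force": force on a finger pad.
Only numpy, scipy, OpenCV 4.12 (cv2) and the standard library are available. Lean on these libraries where they do the work, as an engineer would, in place of code of your own. Each camera call takes 0.05 s, during which the arm holds its last target. There are 200 camera calls.

## Working session

There is one attempt and no reset: what is moved stays moved. The work goes in short steps, Python scripts to look and compute and a tool call to move; the robot and the scene stay as the last step left them, time stands still between calls to the robot, and variables do not carry over. Pictures are saved under pics/ and viewed, at most 10 in all, crops included, and the job is handed in when it is done.

Besides the shell and the picture viewer there is one more tool, called as name([rows], argument=value, ...), one row to a line, values as JSON. servo_tool: Moves the arm, as the interface text tells. Its arguments: {"type":"object","properties":{"rows":{"type":"array","items":{"type":"array","items":{"type":"number"}}}},"required":["rows"]}

```bash
mkdir -p pics; cat > h.py <<'E'
import numpy as np, cv2
from workcell import ctrl
def ray(name,u,v,info=None):
    c=info or ctrl.camera_info(name);K=np.array(c["intrinsics"]);R=np.array(c["R"]);t=np.array(c["t"])
    x=(u-K[0,2])/K[0,0];y=(v-K[1,2])/K[1,1]
    if name=="wrist":
        r=np.hypot(x,y);s=np.sin(r)/r if r>1e-9 else 1;d=np.array([x*s,y*s,np.cos(r)])
    else: d=np.array([x,y,1.])
    return -R.T@t, R.T@d
def onz(name,u,v,z,info=None):
    o,d=ray(name,u,v,info);return o+d*(z-o[2])/d[2]
def proj(name,X,info=None):
    c=info or ctrl.camera_info(name);K=np.array(c["intrinsics"]);p=np.array(c["R"])@X+np.array(c["t"])
    if name=="wrist":
        r=np.arctan2(np.hypot(p[0],p[1]),p[2]);h=np.hypot(p[0],p[1])+1e-9;q=p[:2]/h*r
    else:q=p[:2]/p[2]
    return q*[K[0,0],K[1,1]]+[K[0,2],K[1,2]]
def cross(r1,r2):
    (o,d),(p,e)=r1,r2;A=np.stack([d,-e],1);s=np.linalg.lstsq(A,p-o,rcond=None)[0]
    a,b=o+d*s[0],p+e*s[1];return (a+b)/2,np.linalg.norm(a-b)
E
python3 - <<'E'
from h import *
o=ctrl.get_obs();print({k:np.round(v,3) for k,v in o.items()})
for n in("scene","side","wrist"):
    im,d=ctrl.get_image(n);np.savez(f"{n}0.npz",im=im,d=d);cv2.imwrite(f"pics/{n}0.png",im[...,::-1])
    print(n,ctrl.camera_info(n))
a=[cv2.imread(f"pics/{n}0.png") for n in("scene","side")]
E
```

```text
{'t': np.float64(0.0), 'qpos': array([-0.019,  0.424,  1.631,  0.   ,  1.089, -0.019]), 'qvel': array([-0.001,  0.003,  0.   , -0.002, -0.001, -0.001]), 'joint_torque': array([ 1.0000e-03, -5.4462e+01, -2.7367e+01,  6.4000e-02,  2.3000e-02,
       -0.0000e+00]), 'ee_pos': array([6.24435e+02, 6.80000e-02, 2.21899e+02]), 'orientation': array([-2.221e+00, -2.221e+00,  2.000e-03]), 'ft_force': array([ 0.094,  0.678, -1.106]), 'moment': array([ 0.016,  0.013, -0.048]), 'grasp_force': np.float64(0.0), 'width': np.float64(87.811)}
scene {'intrinsics': array([[491.33067832,   0.        , 252.39435245],
       [  0.        , 491.33067832, 189.37406605],
       [  0.        ,   0.        ,   1.        ]]), 'R': array([[ 0.31265767,  0.94983411, -0.00776796],
       [ 0.80478604, -0.26923828, -0.52898977],
       [-0.50454397,  0.15914116, -0.84859265]]), 't': array([-144.72374947, -435.51618877, 1932.64724305])}
side {'intrinsics': array([[436.64199055,   0.        , 256.6052001 ],
       [  0.        , 436.64199055, 190.783558  ],
       [  0.        ,   0.        ,   1.        ]]), 'R': array([[-0.82314974, -0.56782204, -0.00162468],
       [-0.36073588,  0.52515027, -0.77077028],
       [ 0.43851355, -0.63387327, -0.63711109]]), 't': array([ 458.36649453,  273.07377591, 1397.39760387])}
wrist {'intrinsics': array([[297.31863964,   0.        , 256.8423742 ],
       [  0.        , 297.31863964, 193.34278263],
       [  0.        ,   0.        ,   1.        ]]), 'R': array([[ 9.99999631e-01, -5.75733597e-04, -6.38067840e-04],
       [-3.82803613e-04, -9.63116186e-01,  2.69085610e-01],
       [-7.69455090e-04, -2.69085267e-01, -9.63116051e-01]]), 't': array([-624.79585227,  -32.4413873 ,  389.17824795])}
```

View pics/scene0.png

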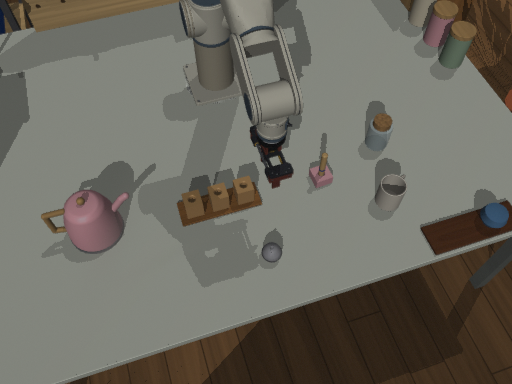

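View pics/side0.png

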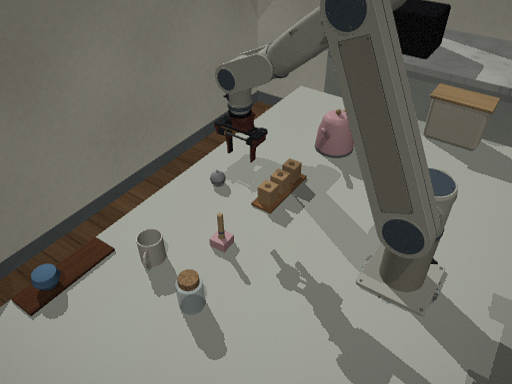

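View pics/wrist0.png

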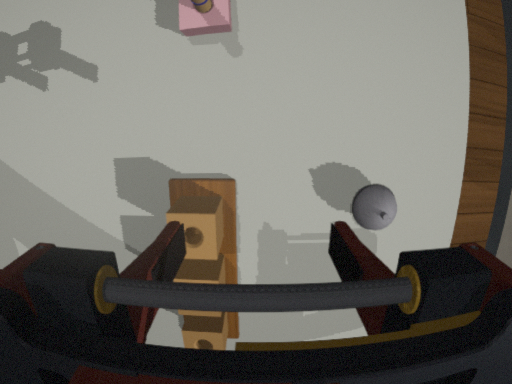

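The scene view shows the rest at about (320,176) with the peg top at (323,153). The sockets are at (193,202), (218,193) and (243,186). In the side view the peg is at (221,215-240) and the sockets at (267,190), (280,178) and (291,168). The wrist view has the rest at its top edge (205,15) and the bores at (194,236), (~200,290) and (205,345). I'll take coarse points from these first.

```bash
python3 - <<'E'
from h import *
S={n:np.load(f"{n}0.npz") for n in("scene","side")}
def at(n,u,v):
    d=S[n]["d"][int(v),int(u)];o,r=ray(n,u,v);return o+r*d
# pink mask near the rest
P={}
for n,(x0,x1,y0,y1) in{"scene":(300,345,140,195),"side":(200,245,200,255)}.items():
    im=S[n]["im"][y0:y1,x0:x1];h=cv2.cvtColor(im,cv2.COLOR_RGB2HSV)
    pink=((h[...,0]>160)&(h[...,1]>50));wood=((h[...,0]>8)&(h[...,0]<26)&(h[...,1]>90))
    for nm,m in(("pink",pink),("wood",wood)):
        v,u=np.nonzero(m);print(n,nm,m.sum(),u.min()+x0,u.max()+x0,v.min()+y0,v.max()+y0)
        pts=np.array([at(n,a+x0,b+y0) for a,b in zip(u,v)])
        t=pts[:,2]>np.percentile(pts[:,2],90)-4;print("  z90",np.percentile(pts[:,2],[10,50,90,98]).round(),"top mean",pts[t].mean(0).round(1))
for n,p in{"scene":[(193,202),(218,193),(243,186)],"side":[(267,186),(280,175),(291,165)]}.items():
    for q in p: print(n,q,onz(n,*q,82).round(1))
i=ctrl.camera_info("wrist")
for q in[(194,236),(205,345)]:print(onz("wrist",*q,82).round(1))
print(onz("wrist",205,2,135).round(1))
E
```

```text
scene pink 311 309 332 166 187
  z90 [ 7. 30. 36. 40.] top mean [576.9 201.8  47. ]
scene wood 111 318 327 153 175
  z90 [ 42. 104. 137. 140.] top mean [564.5 208.8 137.5]
side pink 175 210 233 232 251
  z90 [ 7. 25. 36. 39.] top mean [546.1 222.   35.6]
side wood 103 218 223 214 238
  z90 [ 44.  99. 135. 141.] top mean [511.1 263.  197.6]
scene (193, 202) [ 567.4 -229.7   82. ]
scene (218, 193) [ 560.4 -146.2   82. ]
scene (243, 186) [560.6 -63.1  82. ]
side (267, 186) [548.8 -56.5  82. ]
side (280, 175) [ 544.8 -140.6   82. ]
side (291, 165) [ 543.6 -220.    82. ]
[554.3 -60.7  82. ]
[ 552.8 -229.3   82. ]
[581.2 171.5 135. ]
```

servo_tool([
  [0,0,0,0.2,-0.1,-0.15,87],
  [0,0,0,0.4,-0.2,-0.3,87],
  [0,0,0,0.6,-0.32,-0.4,87],
  [0,0,0,0.6,-0.325,-0.4,87],
  [0,0,0,0.6,-0.325,-0.4,87],
  [0,0,0,0.6,-0.325,-0.4,87],
])

```text
t: 0.9
ee_pos: [560.1, 119.0, 301.7]
orientation: [-2.222, -2.22, 0.002]
ft_force: [0.5, 0.7, -0.2]
width: 86.8
grasp_force: 0.0
```

```bash
cat > snap.py <<'E'
import sys
from h import *
k=sys.argv[1];o=ctrl.get_obs();i=ctrl.camera_info("wrist");im,d=ctrl.get_image("wrist")
np.savez(f"w{k}.npz",im=im,d=d,**i);cv2.imwrite(f"pics/w{k}.png",im[...,::-1])
print(o["t"],o["ee_pos"].round(1),o["ft_force"].round(2),np.abs(o["qvel"]).max().round(4))
E
python3 snap.py 1
```

```text
0.9 [560.1 119.  301.7] [ 0.51  0.66 -0.19] 0.0039
```

servo_tool([
  [0,0,0,0.2,0,0,87],
  [0,0,0,0.3,0,0,87],
  [0,0,0,0.3,0,0,87],
  [0,0,0,0.3,0,0,87],
])

```text
t: 1.45
ee_pos: [560.0, 179.3, 302.4]
orientation: [2.221, 2.221, -0.001]
ft_force: [0.2, -1.2, -0.3]
width: 86.8
grasp_force: 0.0
```

```bash
python3 snap.py 2; python3 - <<'E'
import cv2,numpy as np
a=cv2.imread("pics/w1.png");b=cv2.imread("pics/w2.png")
cv2.imwrite("pics/w12.png",cv2.resize(np.hstack([a,b]),(800,300),interpolation=cv2.INTER_AREA))
E
```

```text
1.45 [560.  179.3 302.4] [ 0.15 -1.19 -0.25] 0.0077
```

View pics/w12.png

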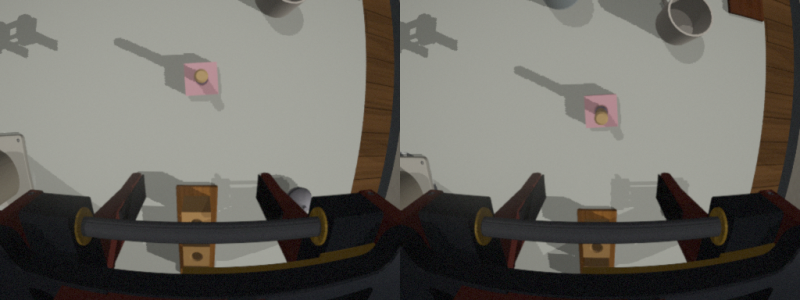

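The left half (w1) shows the rest at about (258,100) full resolution, with the peg top at (258,96). The right half (w2) has the peg top at (258,151). Next I'll triangulate the peg's top disc and check it against depth.

```bash
python3 - <<'E'
from h import *
R=[];Q=[]
for k in(1,2):
    w=np.load(f"w{k}.npz");im=w["im"];h=cv2.cvtColor(im,cv2.COLOR_RGB2HSV);v,u=np.mgrid[0:384,0:512]
    c=(258,98) if k==1 else(258,146)
    near=(abs(u-c[0])<35)&(abs(v-c[1])<35)
    wood=near&(h[...,0]>8)&(h[...,0]<26)&(h[...,1]>70)
    K=w["intrinsics"];info={x:w[x] for x in("intrinsics","R","t")}
    def P(a,b):
        o,d=ray("wrist",a,b,info);z=w["d"][b,a];dc=info["R"]@d
        return o+d*z/dc[2]
    vv,uu=np.nonzero(wood);pts=np.array([P(a,b) for a,b in zip(uu,vv)])
    t=pts[:,2]>pts[:,2].max()-6
    print(k,len(t),pts[:,2].max().round(1),t.sum(),"top disc px",uu[t].mean(),vv[t].mean(),"size",np.ptp(uu[t])+1,np.ptp(vv[t])+1,pts[t].mean(0).round(1))
    q=(uu[t].mean(),vv[t].mean());R.append(ray("wrist",*q,info));print("  on z=140",onz("wrist",*q,140,info).round(1))
    pink=near&((h[...,0]>160)|(h[...,0]<6))&(h[...,1]>40)
    vv,uu=np.nonzero(pink);pts=np.array([P(a,b) for a,b in zip(uu,vv)]);t=(pts[:,2]>30)
    hull=cv2.minAreaRect(pts[t][:,:2].astype(np.float32));print("  rest top",hull,pts[t][:,2].mean().round(1))
    np.save(f"crop{k}.npy",im[c[1]-40:c[1]+40,c[0]-40:c[0]+40])
X,g=cross(*R);print("peg top",X.round(1),"gap",g.round(1))
E
```

```text
1 249 141.5 241 top disc px 257.07883817427387 96.86307053941908 size 18 17 [560.7 208.9 138.3]
  on z=140 [560.7 208.8 140. ]
  rest top ((560.4706420898438, 209.35772705078125), (59.45095443725586, 59.128517150878906), 3.537825584411621) 35.8
2 297 463.4 1 top disc px 257.0 157.0 size 1 1 [560.3 252.5 463.4]
  on z=140 [560.5 203.3 140. ]
  rest top ((560.0015258789062, 215.96258544921875), (59.73325729370117, 72.92179107666016), 2.9344277381896973) 36.4
peg top [560.6 207.4 166.9] gap 0.2
```

```bash
python3 - <<'E'
from h import *
R=[]
for k,c in((1,(258,98)),(2,(258,146))):
    w=np.load(f"w{k}.npz");h=cv2.cvtColor(w["im"],cv2.COLOR_RGB2HSV);v,u=np.mgrid[0:384,0:512]
    info={x:w[x] for x in("intrinsics","R","t")}
    m=(abs(u-c[0])<35)&(abs(v-c[1])<35)&(h[...,0]>8)&(h[...,0]<26)&(h[...,1]>70)
    vv,uu=np.nonzero(m);pts=[]
    for a,b in zip(uu,vv):
        o,d=ray("wrist",a,b,info);pts.append(o+d*w["d"][b,a]/(info["R"]@d)[2])
    pts=np.array(pts);t=abs(pts[:,2]-139.5)<5
    q=(uu[t].mean(),vv[t].mean());e=cv2.minEnclosingCircle(np.c_[uu[t],vv[t]].astype(np.float32))
    print(k,t.sum(),q,e,pts[t].mean(0).round(1),onz("wrist",*q,140,info).round(1));R.append(ray("wrist",*q,info))
print(cross(*R))
E
```

```text
1 243 (np.float64(257.0576131687243), np.float64(96.89711934156378)) ((257.11236572265625, 96.6966323852539), 8.915000915527344) [560.7 208.9 138.3] [560.7 208.8 140. ]
2 245 (np.float64(256.9387755102041), np.float64(150.71428571428572)) ((256.8366394042969, 150.72772216796875), 8.918973922729492) [560.4 210.1 138.3] [560.4 210.3 140. ]
(array([560.557474  , 209.20657901, 131.58156245]), np.float64(0.25234127114841837))
```

servo_tool([
  [0,0,0,0.15,0,0,87],
  [0,0,0,0.15,0,0.25,87],
  [0,0,0,0.15,0,0.5,87],
  [0,0,0,0.15,0,0.7,87],
  [0,0,0,0.15,0,0.85,87],
  [0,0,0,0.15,0.002,0.98,87],
  [0,0,0,0.15,0.002,0.98,87],
  [0,0,0,0.15,0.002,0.98,87],
])

```text
t: 2.5
ee_pos: [561.1, 209.8, 107.6]
orientation: [2.222, 2.22, 0.002]
ft_force: [1.1, 0.5, -0.0]
width: 86.8
grasp_force: 0.0
```

servo_tool([
  [0,0,0,0,0,0.06,60],
  [0,0,0,0,0,0.06,0],
  [0,0,0,0,0,0.06,0],
  [0,0,0,0,0,0.06,0],
  [0,0,0,0,0,0.06,0],
  [0,0,0,0,0,0.06,0],
])

```text
t: 3.25
ee_pos: [560.4, 210.1, 94.8]
orientation: [2.221, 2.221, 0.0]
ft_force: [-0.4, -0.4, 0.3]
width: 30.7
grasp_force: 0.0
```

servo_tool([
  [0,0,0,0,0,0,0],
  [0,0,0,0,0,0,0],
  [0,0,0,0,0,0,0],
  [0,0,0,0,0,0,0],
])

```text
t: 3.75
ee_pos: [560.4, 210.0, 94.7]
orientation: [-2.222, -2.221, -0.0]
ft_force: [0.0, -1.8, 0.4]
width: 19.4
grasp_force: 30.0
```

servo_tool([
  [0,0,0,0,0,-0.1,0],
  [0,0,0,0,0,-0.3,0],
  [0,0,0,0,0,-0.5,0],
  [0,0,0,-0.1,0.05,-0.7,0],
  [0,0,0,-0.3,0.1,-0.9,0],
  [0,0,0,-0.5,0.2,-0.9,0],
  [0,0,0,-0.7,0.2,-0.9,0],
  [0,0,0,-0.9,0.2,-0.9,0],
  [0,0,0,-1,0.2,-0.9,0],
])

```text
t: 4.88
ee_pos: [600.2, 8.4, 275.9]
orientation: [2.223, 2.219, 0.001]
ft_force: [-0.2, 0.2, -0.5]
width: 19.5
grasp_force: 30.0
```

servo_tool([
  [0,0,0,-0.3,0,0,0],
  [0,0,0,-0.4,0,0,0],
  [0,0,0,-0.4,0,0,0],
  [0,0,0,-0.4,0,0,0],
  [0,0,0,-0.4,0,0,0],
])

```text
t: 5.5
ee_pos: [600.4, -68.5, 274.7]
orientation: [-2.219, -2.223, -0.0]
ft_force: [-0.5, -0.2, -1.1]
width: 19.6
grasp_force: 30.0
```

```bash
python3 snap.py 3
```

```text
5.5 [600.4 -68.5 274.7] [-0.53 -0.23 -1.07] 0.0029
```

servo_tool([
  [0,0,0,-0.2,0,0,0],
  [0,0,0,-0.4,0,0,0],
  [0,0,0,-0.5,0,0,0],
  [0,0,0,-0.5,0,0,0],
  [0,0,0,-0.5,0,0,0],
  [0,0,0,-0.5,0,0,0],
])

```text
t: 6.3
ee_pos: [600.4, -168.8, 274.7]
orientation: [-2.22, -2.223, -0.0]
ft_force: [-0.8, 0.9, -0.2]
width: 19.4
grasp_force: 30.0
```

```bash
python3 snap.py 4;  python3 - <<'E'
import cv2,numpy as np
a=cv2.imread("pics/w3.png");b=cv2.imread("pics/w4.png")
cv2.imwrite("pics/w34.png",np.hstack([a[:,80:480],b[:,80:480]]))
E
```

```text
6.3 [ 600.4 -168.8  274.7] [-0.85  0.88 -0.18] 0.0034
```

View pics/w34.png

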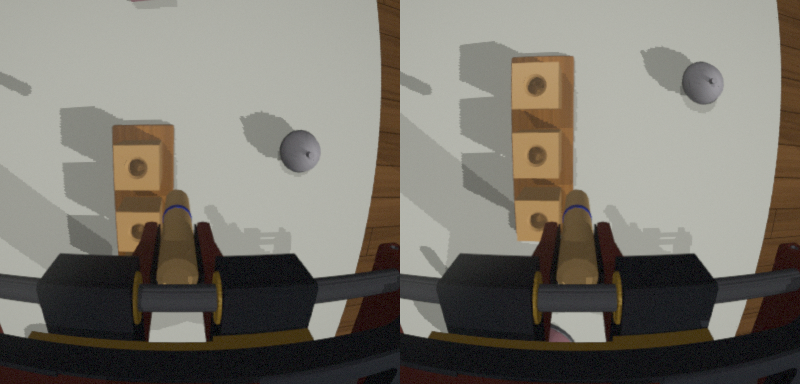

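Right half (w4): the mouths are at full-resolution (217,85), (217,155) and (218,220), the peg foot at about (257,192) and the blue ring just below it. I'll measure the mouths, the cork depths and the peg tip.

```bash
cat > m.py <<'E'
from h import *
def load(k):
    w=np.load(f"w{k}.npz");info={x:w[x] for x in("intrinsics","R","t")}
    K,R,t=(info[x] for x in("intrinsics","R","t"));v,u=np.mgrid[0:384,0:512]
    x=(u-K[0,2])/K[0,0];y=(v-K[1,2])/K[1,1];r=np.hypot(x,y)+1e-9;s=np.tan(r)/r
    c=np.stack([x*s,y*s,np.ones_like(x)],-1)*w["d"][...,None]
    return w["im"],info,(c-t)@R   # R^T(c-t)
def mouths(k,seeds):
    im,info,P=load(k);out=[]
    for (a,b) in seeds:
        w=np.zeros((384,512),bool);w[max(b-35,0):b+36,a-35:a+36]=1
        top=w&(abs(P[...,2]-83)<4)
        n,lab,st,ce=cv2.connectedComponentsWithStats(top.astype(np.uint8));i=1+st[1:,4].argmax();top=lab==i
        z=np.median(P[top][:,2]);rect=cv2.minAreaRect(P[top][:,:2].astype(np.float32))
        near=np.zeros((384,512),bool);near[b-14:b+15,a-14:a+15]=1
        hole=near&(P[...,2]<z-3.5)
        n,lab,st,ce=cv2.connectedComponentsWithStats(hole.astype(np.uint8));L=lab[b,a] or 1+st[1:,4].argmax();hole=lab==L
        cnt=max(cv2.findContours(hole.astype(np.uint8),0,1)[0],key=len);e=cv2.fitEllipse(cnt)
        X=onz("wrist",*e[0],82,info);core=P[near&(P[...,2]<z-18)][:,2]
        print(k,(a,b),"z",z.round(1),"rect",np.round(rect[0],1),np.round(rect[1],1),round(rect[2],1),"ell",np.round(e[0],1),np.round(e[1],1),X.round(1),"cork below top",(z-np.percentile(core,[5,25,50,75])).round(1) if len(core) else None,len(core))
        out.append((e[0],info))
    return out
E
python3 - <<'E'
from m import *
A=mouths(3,[(218,168)]);B=mouths(4,[(217,85),(217,155),(218,220)])
print(cross(ray("wrist",*A[0][0],A[0][1]),ray("wrist",*B[0][0],B[0][1])))
im,info,P=load(4)
h=cv2.cvtColor(im,cv2.COLOR_RGB2HSV);w=np.zeros((384,512),bool);w[185:285,232:285]=1
m=w&(abs(P[...,0]-600)<14)&(P[...,2]>150)
for r in range(188,282,6):
    u=np.nonzero(m[r])[0]
    if len(u):print(r,u.min(),u.max(),P[r,u].mean(0).round(1))
f=np.array(ctrl.get_obs()["ee_pos"]);print("pred foot px",proj("wrist",np.array([600,-170,190.]),info))
E
```

```text
3 (218, 168) z 81.0 rect [550.8 -62.1] [56.6 56.5] 88.9 ell [216.5 167. ] [16.4 17.6] [551.8 -61.   82. ] cork below top [35.8 32.7 31.9 30.8] 194
4 (217, 85) z 80.9 rect [550.4 -62. ] [56.6 56.6] 89.9 ell [214.7  85.1] [17.1 17.7] [551.2 -62.3  82. ] cork below top [34.2 32.6 31.8 30.9] 205
4 (217, 155) z 81.0 rect [ 549.8 -146.7] [56.1 56.5] 88.3 ell [215.7 154.8] [16.5 17.1] [ 551.3 -146.3   82. ] cork below top [31.  28.8 28.1 27.3] 197
4 (218, 220) z 81.1 rect [ 549.1 -231.3] [56.7 55.3] 0.3 ell [217.6 220.3] [14.3 16.2] [ 550.7 -230.3   82. ] cork below top [28.5 26.9 26.4 25.3] 135
(array([550.84259076, -61.85527374,  77.27598819]), np.float64(0.5119521620114862))
194 247 266 [ 600.6 -161.   203.8]
200 245 268 [ 600.6 -161.5  218.8]
206 245 269 [ 601.  -161.1  234.9]
212 244 269 [ 600.6 -161.1  248. ]
218 242 271 [ 600.6 -161.9  257.5]
224 232 279 [ 599.9 -160.6  271.2]
230 232 281 [ 600.6 -159.2  283.7]
236 232 282 [ 601.1 -159.4  291.4]
242 232 283 [ 601.2 -158.1  301.8]
248 232 284 [ 601.3 -160.7  303.3]
254 232 284 [ 601.3 -161.1  309. ]
260 232 284 [ 601.3 -161.4  314.7]
266 232 284 [ 601.3 -162.5  318.3]
272 232 284 [ 601.1 -163.3  322.2]
278 232 284 [ 601.2 -166.2  322.6]
pred foot px [255.86271721 199.6824621 ]
```

servo_tool([
  [0,0,0,-0.2,0,0,0],
  [0,0,0,-0.45,0,0,0],
  [0,0,0,-0.6,0,0,0],
  [0,0,0,-0.6,0,0,0],
  [0,0,0,-0.6,0,0,0],
  [0,0,0,-0.6,0,0,0],
])

```text
t: 7.1
ee_pos: [600.6, -288.6, 274.7]
orientation: [-2.22, -2.223, -0.0]
ft_force: [-0.3, 0.4, -0.6]
width: 19.3
grasp_force: 30.0
```

```bash
python3 snap.py 5; python3 - <<'E'
from m import *
im,info,P=load(5);S=[]
for y in(-62,-146.5,-231):
    q=proj("wrist",np.array([550.5,y,82]),info).round().astype(int);print(q)
    if 36<q[1]: S.append(tuple(q))
B=mouths(5,S);A=mouths(4,[(218,220)])
print(cross(ray("wrist",*A[0][0],A[0][1]),ray("wrist",*B[-1][0],B[-1][1])))
E
```

```text
7.1 [ 600.6 -288.6  274.7] [-0.33  0.36 -0.55] 0.0037
[215  -8]
[214  56]
[214 126]
5 (np.int64(214), np.int64(56)) z 80.9 rect [ 550.2 -146.8] [56.6 57.2] 89.6 ell [214.4  57. ] [16.  17.7] [ 551.  -147.8   82. ] cork below top [31.7 28.8 27.9 27. ] 184
5 (np.int64(214), np.int64(126)) z 81.0 rect [ 549.3 -231.9] [56.8 56.3] 89.7 ell [214.3 126.5] [16.7 17.1] [ 550.4 -231.8   82. ] cork below top [34.1 27.3 26.7 25.9] 204
4 (218, 220) z 81.1 rect [ 549.1 -231.3] [56.7 55.3] 0.3 ell [217.6 220.3] [14.3 16.2] [ 550.7 -230.3   82. ] cork below top [28.5 26.9 26.4 25.3] 135
(array([ 549.94367922, -231.96060692,   77.76279417]), np.float64(0.3847896479382041))
```

servo_tool([
  [0,0,0,0.15,-0.13,0,0],
  [0,0,0,0.287,-0.252,0,0],
  [0,0,0,0.287,-0.252,0.1,0],
  [0,0,0,0.287,-0.252,0.25,0],
  [0,0,0,0.287,-0.252,0.4,0],
  [0,0,0,0.287,-0.252,0.47,0],
  [0,0,0,0.287,-0.252,0.47,0],
  [0,0,0,0.287,-0.252,0.47,0],
  [0,0,0,0.287,-0.252,0.47,0],
])

```text
t: 8.28
ee_pos: [550.7, -232.9, 181.9]
orientation: [2.22, 2.22, 0.001]
ft_force: [0.8, -0.5, 0.4]
width: 19.6
grasp_force: 30.0
```

```bash
python3 - <<'E'
from h import *
L=[]
for n in("scene","side"):
    im,d=ctrl.get_image(n);q=proj(n,np.array([550.,-231,100]));u,v=q.astype(int)
    c=im[v-40:v+40,u-40:u+40];L.append(cv2.resize(c,(400,400),interpolation=cv2.INTER_CUBIC))
cv2.imwrite("pics/c1.png",np.hstack(L)[...,::-1])
for i in range(3):
    o=ctrl.get_obs();print(o["ee_pos"].round(2),o["ft_force"].round(2))
E
```

```text
[ 550.42 -232.81  181.54] [ 0.46 -0.66 -1.1 ]
[ 550.42 -232.81  181.54] [ 0.46 -0.66 -1.1 ]
[ 550.42 -232.81  181.54] [ 0.46 -0.66 -1.1 ]
```

View pics/c1.png

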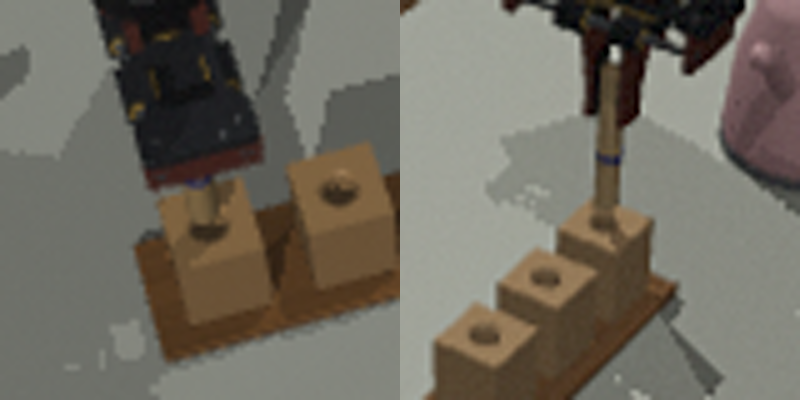

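Both views show the peg hanging upright just above the mouth of the third socket (left crop at (208,220), right crop at (605,215)). I'll correct about 1 mm in y and lower it.

servo_tool([
  [0,0,0,0.006,-0.002,0,0],
  [0,0,0,0.006,-0.002,0.04,0],
  [0,0,0,0.006,-0.002,0.08,0],
  [0,0,0,0.006,-0.002,0.1,0],
  [0,0,0,0.006,-0.002,0.1,0],
])

```text
t: 9.0
ee_pos: [549.3, -231.3, 160.0]
orientation: [-2.221, -2.221, 0.001]
ft_force: [0.3, -0.7, 0.3]
width: 19.3
grasp_force: 30.0
```

servo_tool([
  [0,0,0,0,0,0.025,0],
  [0,0,0,0,0,0.05,0],
  [0,0,0,0,0,0.05,0],
])

```text
t: 9.38
ee_pos: [549.3, -231.2, 150.1]
orientation: [-2.221, -2.221, 0.001]
ft_force: [-0.3, 0.5, -0.2]
width: 19.5
grasp_force: 30.0
```

servo_tool([
  [0,0,0,0,0,0.02,0],
  [0,0,0,0,0,0.04,0],
  [0,0,0,0,0,0.05,0],
  [0,0,0,0,0,0.05,0],
])

```text
t: 9.88
ee_pos: [549.5, -231.3, 140.4]
orientation: [-2.221, -2.221, 0.0]
ft_force: [0.8, 0.6, -0.1]
width: 19.5
grasp_force: 30.0
```

servo_tool([
  [0,0,0,0,0,0.005,0],
  [0,0,0,0,0,0.01,0],
  [0,0,0,0,0,0.01,0],
])

```text
t: 10.25
ee_pos: [549.8, -231.5, 139.1]
orientation: [2.221, 2.221, 0.0]
ft_force: [-1.4, 0.1, 4.4]
width: 19.5
grasp_force: 30.0
```

servo_tool([
  [0,0,0,0,0,0.004,0],
  [0,0,0,0,0,0.008,0],
  [0,0,0,0,0,0.008,0],
])

```text
t: 10.62
ee_pos: [549.8, -231.4, 137.2]
orientation: [2.221, 2.221, 0.0]
ft_force: [-0.3, 0.5, 4.3]
width: 19.4
grasp_force: 30.0
```

servo_tool([
  [0,0,0,0,0,0.004,0],
  [0,0,0,0,0,0.008,0],
  [0,0,0,0,0,0.008,0],
])

```text
t: 11.0
ee_pos: [549.7, -231.4, 135.4]
orientation: [2.221, 2.221, 0.0]
ft_force: [-0.6, 0.7, 4.8]
width: 19.7
grasp_force: 30.0
```

The force stays at 4–5 N while the peg keeps moving, so this is the sliding disc and the deep socket.

servo_tool([
  [0,0,0,0,0,0.01,0],
  [0,0,0,0,0,0.02,0],
  [0,0,0,0,0,0.03,0],
  [0,0,0,0,0,0.04,0],
  [0,0,0,0,0,0.04,0],
])

```text
t: 11.62
ee_pos: [549.6, -231.4, 127.3]
orientation: [-2.221, -2.221, 0.0]
ft_force: [-0.1, -0.2, 4.2]
width: 19.5
grasp_force: 30.0
```

servo_tool([
  [0,0,0,0,0,0.01,0],
  [0,0,0,0,0,0.02,0],
  [0,0,0,0,0,0.025,0],
  [0,0,0,0,0,0.025,0],
])

```text
t: 12.12
ee_pos: [549.6, -231.4, 122.4]
orientation: [-2.221, -2.221, -0.0]
ft_force: [0.9, 0.1, 4.4]
width: 19.2
grasp_force: 30.0
```

servo_tool([
  [0,0,0,0,0,0.005,0],
  [0,0,0,0,0,0.01,0],
  [0,0,0,0,0,0.01,0],
])

```text
t: 12.5
ee_pos: [549.6, -231.4, 120.4]
orientation: [2.221, 2.221, 0.0]
ft_force: [0.2, 0.8, 3.1]
width: 19.5
grasp_force: 30.0
```

servo_tool([
  [0,0,0,0,0,0.003,0],
  [0,0,0,0,0,0.005,0],
  [0,0,0,0,0,0.005,0],
])

```text
t: 12.88
ee_pos: [549.6, -231.4, 119.5]
orientation: [2.221, 2.221, -0.0]
ft_force: [1.2, -0.1, 5.2]
width: 19.9
grasp_force: 30.0
```

servo_tool([
  [0,0,0,0,0,0.003,0],
  [0,0,0,0,0,0.005,0],
  [0,0,0,0,0,0.005,0],
])

```text
t: 13.25
ee_pos: [549.6, -231.4, 118.4]
orientation: [-2.221, -2.221, 0.0]
ft_force: [0.4, -0.5, 3.6]
width: 19.6
grasp_force: 30.0
```

servo_tool([
  [0,0,0,0,0,0.003,0],
  [0,0,0,0,0,0.005,0],
  [0,0,0,0,0,0.005,0],
])

```text
t: 13.62
ee_pos: [549.6, -231.4, 117.5]
orientation: [2.221, 2.221, 0.0]
ft_force: [-0.2, 0.2, 5.1]
width: 19.5
grasp_force: 30.0
```

servo_tool([
  [0,0,0,0,0,0.002,0],
  [0,0,0,0,0,0.004,0],
  [0,0,0,0,0,0.004,0],
])

```text
t: 14.0
ee_pos: [549.7, -231.5, 117.0]
orientation: [2.221, 2.221, 0.0]
ft_force: [-0.1, 0.1, 6.8]
width: 19.5
grasp_force: 30.0
```

Force is starting to rise, so I'll continue in sub-millimetre steps.

servo_tool([
  [0,0,0,0,0,0.002,0],
  [0,0,0,0,0,0.003,0],
  [0,0,0,0,0,0.003,0],
])

```text
t: 14.38
ee_pos: [549.7, -231.4, 116.6]
orientation: [2.221, 2.221, 0.0]
ft_force: [-0.5, 1.2, 8.9]
width: 19.6
grasp_force: 30.0
```

servo_tool([
  [0,0,0,0,0,0.002,0],
  [0,0,0,0,0,0.003,0],
  [0,0,0,0,0,0.003,0],
])

```text
t: 14.75
ee_pos: [549.8, -231.5, 116.3]
orientation: [2.221, 2.221, 0.0]
ft_force: [-0.0, -0.0, 10.8]
width: 19.6
grasp_force: 30.0
```

servo_tool([
  [0,0,0,0,0,0.002,0],
  [0,0,0,0,0,0.004,0],
  [0,0,0,0,0,0.004,0],
  [0,0,0,0,0,0.004,0],
  [0,0,0,0,0,0.004,0],
])

```text
t: 15.38
ee_pos: [549.9, -231.6, 115.8]
orientation: [2.221, 2.221, 0.0]
ft_force: [-1.1, 0.6, 12.7]
width: 19.3
grasp_force: 30.0
```

```bash
python3 - <<'E'
from h import *
L=[]
for n in("scene","side"):
    q=proj(n,np.array([550.,-231,85]));im,d=ctrl.get_image(n);u,v=q.astype(int)
    c=im[v-25:v+25,u-25:u+25];L.append(cv2.resize(c,(400,400),interpolation=cv2.INTER_CUBIC))
cv2.imwrite("pics/c2.png",np.hstack(L)[...,::-1])
o=ctrl.get_obs();print(o["ee_pos"].round(2),o["ft_force"].round(2))
E
```

```text
[ 549.87 -231.52  115.75] [-1.57  0.61 13.44]
```

View pics/c2.png

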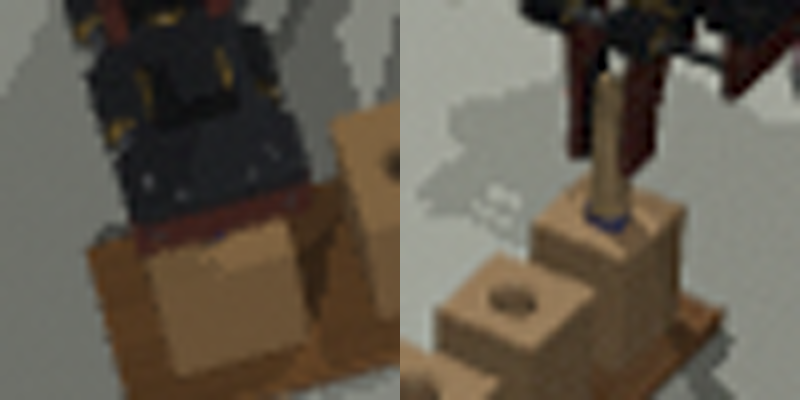

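The side crop shows the blue ring right at the mouth of the third socket (608,222), with a steady 13 N. The peg is home. I'll ease the load slightly, open the fingers and retreat upward.

servo_tool([
  [0,0,0,0,0,-0.005,0],
  [0,0,0,0,0,-0.005,40],
  [0,0,0,0,0,-0.005,80],
  [0,0,0,0,0,-0.005,87],
  [0,0,0,0,0,-0.005,87],
  [0,0,0,0,0,-0.005,87],
  [0,0,0,0,0,-0.005,87],
  [0,0,0,0,0,-0.005,87],
])

```text
t: 16.48
ee_pos: [549.6, -231.4, 115.7]
orientation: [2.221, 2.221, 0.0]
ft_force: [-0.2, 0.3, 1.7]
width: 85.2
grasp_force: 0.0
```

servo_tool([
  [0,0,0,0,0,-0.1,87],
  [0,0,0,0,0,-0.3,87],
  [0,0,0,0,0,-0.5,87],
  [0,0,0,-0.2,0,-0.8,87],
  [0,0,0,-0.37,0.25,-0.8,87],
  [0,0,0,-0.37,0.25,-0.8,87],
  [0,0,0,-0.37,0.25,-0.8,87],
  [0,0,0,-0.37,0.25,-0.8,87],
])

```text
t: 17.48
ee_pos: [598.5, -304.4, 274.8]
orientation: [-2.219, -2.22, 0.001]
ft_force: [-0.6, -0.3, -0.0]
width: 87.2
grasp_force: 0.0
```

```bash
python3 snap.py 6; python3 - <<'E'
from m import *
im,info,P=load(6);q=proj("wrist",np.array([550.,-231,110]),info).astype(int);print(q)
s=im[max(q[1]-40,0):q[1]+40,q[0]-40:q[0]+40];L=[cv2.resize(s,(400,400),interpolation=cv2.INTER_CUBIC)]
m=np.zeros((384,512),bool);m[max(q[1]-35,0):q[1]+35,q[0]-35:q[0]+35]=1
t=m&(P[...,2]>108)&(P[...,2]<130);print("top",P[t].mean(0).round(1),np.percentile(P[t][:,2],[50,90]).round(1),t.sum())
print("socket top z",np.median(P[m&(abs(P[...,2]-82)<4)][:,2]).round(1))
n="side";a=proj(n,np.array([550.,-231,95])).astype(int);im,d=ctrl.get_image(n)
L.append(cv2.resize(im[a[1]-25:a[1]+25,a[0]-25:a[0]+25],(400,400),interpolation=cv2.INTER_CUBIC))
cv2.imwrite("pics/c3.png",np.hstack(L)[...,::-1]);print(ctrl.get_obs()["width"])
E
```

```text
17.475 [ 598.5 -304.4  274.8] [-0.65 -0.3  -0.04] 0.006
[212 112]
top [ 557.9 -231.8  120.1] [120.9 128.5] 38
socket top z 80.9
86.89760839530766
```

View pics/c3.png

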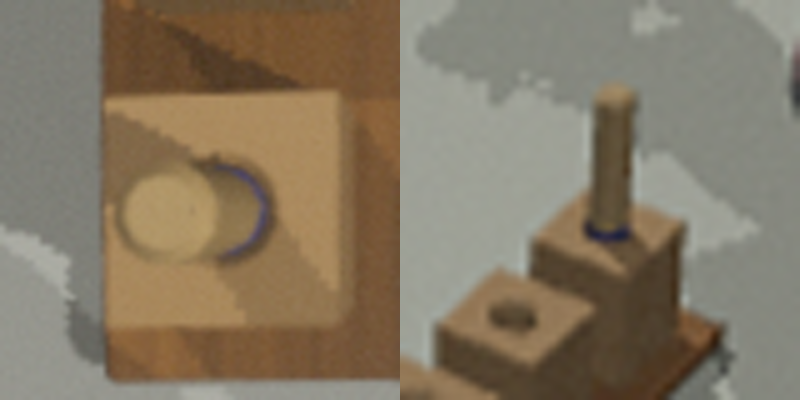

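```bash
python3 - <<'E'
from m import *
im,info,P=load(6);m=np.zeros((384,512),bool);m[70:160,170:260]=1
t=m&(P[...,2]>157)&(P[...,2]<172);p=P[t];print(t.sum(),p.mean(0).round(1),np.percentile(p[:,2],[10,50,90]).round(1))
z0=np.median(P[m&(abs(P[...,2]-82)<4)][:,2]);print("above mouth",np.median(p[:,2])-z0)
v,u=np.nonzero(t);print(onz("wrist",u.mean(),v.mean(),164,info).round(1))
h=cv2.cvtColor(im,cv2.COLOR_RGB2HSV);b=m&(h[...,0]>105)&(h[...,0]<135)&(h[...,1]>90);print("ring",b.sum(),np.percentile(P[b][:,2],[5,50,95]).round(1))
E
```

```text
346 [ 550.9 -232.2  161.9] [160.2 162.1 163.5]
above mouth 81.2098292554966
[ 551.3 -232.2  164. ]Traceback (most recent call last):
  File "<stdin>", line 6, in <module>
    return _quantile_unchecked(
        a, q, axis, out, overwrite_input, method, keepdims, weights)
    return _ureduce(a,
                    func=_quantile_ureduce_func,
    ...<5 lines>...
                    overwrite_input=overwrite_input,
                    method=method)
    r = func(a, **kwargs)
    result = _quantile(arr,
                       quantiles=q,
    ...<2 lines>...
                       out=out,
                       weights=wgt)
    slices_having_nans = np.isnan(arr[-1, ...])
                                  ~~~^^^^^^^^^
IndexError: index -1 is out of bounds for axis 0 with size 0
```

The peg top stands 81–82 mm above the mouth, where 82 mm is expected. It is upright, free of the gripper and fully home.

```bash
python3 -c "
from workcell import ctrl
print(ctrl.close_job())"
```

```text
the job is handed in; nothing more can be done
None
```

The peg is fully home in the deep socket (socket at y ≈ -231 mm), bottomed at a steady 13 N with its ring level with the top, released and standing free, and the job is handed in.

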